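Put the assay reagents back in their colour-coded weighted stands

TASK

Get the four reagent bottles at the front of the bench (not the stock at its back) ready for the next assay: each belongs upright, seated fully down, in the weighted stand whose collar has the colour of its cap (blue, red, black, green). The blue and red dropper bottles were put back in each other's stands, so park one on a clear patch of worktop while you swap them; the black-capped amber bottle and the green-capped wash bottle stand loose in front. Set every bottle down gently without dropping or tipping it, and leave the test plate strip and the timer where they lie.

Things in the scene. Friction and masses are not known exactly. Their poses are not given: they have to be found in the camera images.
- blue_dropper: small rigid white dropper bottle with a BLUE cap and a blue label band, 27 mm in diameter, 66 mm high, about 22 g (cylindrical body up to about 42 mm, narrower cap above; takes a firm grip). At the start it stands upright in the stand with the RED collar. Origin: centre of its underside, z up along its axis
- red_dropper: the same small white dropper bottle, but with a RED cap and a red label band, 27 mm in diameter, 66 mm high, about 22 g. At the start it stands upright in the stand with the BLUE collar. Origin: centre of its underside, z up along its axis. The worktop midway between the two loose bottles, in front of the stands, is clear for parking (a pen lies fixed nearer the edge)
- amber_bottle: amber (orange-brown) reagent bottle with a BLACK cap, 44 mm in diameter, 92 mm high, about 90 g (cylindrical body up to about 58 mm). It stands on the worktop at the start, in front of the row of stands (similar stock bottles far back on the bench, behind the centrifuge, are fixed scenery: not this one). Origin: centre of its underside, z up along its axis
- wash_bottle: white wash buffer bottle with a GREEN cap and a green label band, 54 mm in diameter, 118 mm high, about 140 g (cylindrical body up to about 75 mm). It stands on the worktop at the start, in front of the row of stands (similar stock bottles far back on the bench, behind the centrifuge, are fixed scenery: not this one). Origin: centre of its underside, z up along its axis
- blue_stand: weighted bottle stand with a blue collar, for the blue-capped dropper bottle: a low round light grey body 64 mm across its metal foot, a round cup 34 mm inside, and a blue collar round its top whose mouth flares to 47 mm inside diameter at the top. Rim 18 mm above the worktop, cup floor 5 mm above the worktop. Heavy: it does not move or give. Origin: on its axis, at the worktop; z up
- red_stand: weighted bottle stand with a red collar, for the red-capped dropper bottle: a low round light grey body 64 mm across its metal foot, a round cup 34 mm inside, and a red collar round its top whose mouth flares to 47 mm inside diameter at the top. Rim 18 mm above the worktop, cup floor 5 mm above the worktop. Heavy: it does not move or give. Origin: on its axis, at the worktop; z up
- black_stand: weighted bottle stand with a black collar, for the black-capped amber bottle: a low round light grey body 81 mm across its metal foot, a round cup 51 mm inside, and a black collar round its top whose mouth flares to 64 mm inside diameter at the top. Rim 28 mm above the worktop, cup floor 5 mm above the worktop. Heavy: it does not move or give. Origin: on its axis, at the worktop; z up
- green_stand: weighted bottle stand with a green collar, for the green-capped wash bottle: a low round light grey body 92 mm across its metal foot, a round cup 62 mm inside, and a green collar round its top whose mouth flares to 75 mm inside diameter at the top. Rim 34 mm above the worktop, cup floor 5 mm above the worktop. Heavy: it does not move or give. Origin: on its axis, at the worktop; z up
- test_strip: bystander: flat white test plate strip, 203 x 52 x 5 mm, lying flat on the left of the working area; its long side runs along its own x. Origin: centre of its underside. Leave it where it lies
- timer: bystander: white bench timer, 60 x 66 x 19 mm, lying on its back on the right. Origin: centre of its underside. Leave it where it lies

How it is judged:
By the outcome, as a careful person would: the job done as asked, in the order asked, and still so for the second after the job is handed in, with the robot touching nothing.
It also fails if it takes over 134 s, if anything falls off the work surface, if the arm or the gripper's body presses on something with over 40 N, if the wrist force passes 120 N, or if a joint passes its speed limit or range.

ROBOT

A 6-joint arm with a two-finger parallel gripper is mounted at the origin on a cart in front of the work surface, level with it; the furniture and walls round the work are solid. World frame = base frame: x ahead of the robot, y to its left, z up, the work surface at z = 0. Lengths are in m, angles in rad, forces in N, time in s.
With the tool pointing down it reaches from about 0.35 to 0.875 m from the base axis. Payload 15.5 kg.
Tool frame: the origin (TCP) lies on the centre line of the jaws, within the pads' length; the fingertips stand 25 mm ahead of it and the grasp point (between the pads) lies 6 mm ahead of it (bot.tip_reach is the distance from the TCP to the fingertips, in m); z points along the fingers, y is the direction in which the jaws open and shut (so a half turn about z gives the same grasp; the last joint's range is limited). The gripper opens to 85 mm and grips with 20 to 120 N. Pads are 22 mm wide; open, the fingers measure 114 mm over their backs; the gripper's body (76 mm by 85 mm) begins 54 mm behind the grasp point. The pads swing forward as they close: fully open they stand 13 mm farther back than shut.
Start: joints at [1.153, 0.494, 1.345, -0, 1.302, -0.096], TCP at [0.198, 0.593, 0.256] pointing down, gripper open.
Joint ranges: [-2.91, 2.91], [-0.82, 2.16], [0.22, 2.67], [-1.22, 4.37], [0.12, 2.79], [-3.08, 3.08]. Speed limits (rad/s): [1.89, 1.89, 2.57, 3.01, 3.01, 3.01].

INTERFACE

Orientations are given as a rotation vector (axis times angle).
In Python, from cell import bot, eyes gives the robot as it stands.
- The arm moves only by the tool apply_moves, never from a script. Its argument "motion" is a list of rows, each an object with "slide": the shift along the tool's x, y, z in mm, a list of three; "dr": the turn, a rotation vector about the tool's x, y, z in degrees, a list of three; "gripper": the finger opening in mm, from 0 to 85.4. In form: [{"slide": [tx, ty, tz], "dr": [wx, wy, wz], "gripper": gripper}, ...]. A call has 1 to 20 rows; each row is the pose to reach, as a shift and turn from the pose measured when the call began, along the tool's axes at that moment; what a row does not reach only later rows make up. A row lasts 1/10 s, in which the tool goes at most 50 mm and 8.59 degrees, less where a joint would pass 70% of its speed; a pose out of reach is approached as far as the arm can. A call with a gripper value outside its range is refused whole. The fingers move at their own pace and stop on an object; "grip_force" is the grip in N (left out, the last holds). Time passes only in rows, so rows that repeat a pose let the fingers close. It gives the time, the measured TCP pose, the force and the opening at its end, in the units of the state.
- bot.sense(): the state, without advancing time (a new reading comes with each control period).
- eyes.snapshot(name): name is "side" or "top" or "wrist"; returns a dict with "frame" (480x640x3 uint8, red, green, blue), "vfov" (degrees; the focal length in pixels is half the picture's height over the tangent of half this angle, whatever the lens; pixels are square), "cx", "cy" (the principal point, pixels), "pose" (4x4, takes a point from camera to world coordinates). Camera axes: x right, y down, z forward; pixel columns grow to the right and rows downward; lengths in m; the calibration is good to about 2 mm. A picture is of the moment at which its call begins. There is no depth.
- bot.finish_job(): hands the job in, once; it reports no verdict.
Trained networks look in a picture, given as the dict that the camera call returned (one of the last four; its "shot" number tells which), for a name from the list of things; names that differ only in an ending like _2 or _b are one class to them, and where a whole thing is asked for, a point or a joint stands for the part that bears it (a point fixed in the world has none). Each returns a list of dicts, best first, with "score" (0 to 1); they miss things now and then, are a little off and sometimes report something else, mostly with a low value. They report only what shows in the picture. A call takes as long as a camera call.
- eyes.masks_of(picture, target): "region" (480x640 bool, what is visible of it) and "position" ([column, row] in pixels, amid what is visible of it).
- eyes.place_of(picture, target): "position" ([column, row] in pixels: a listed point, or the origin of a listed thing).
The state is a dict: "t": time; "qpos": joint angles; "joint_vel": joint speeds; "tau": joint torques, N m; "tool_pos": TCP position; "tcp_rot": TCP orientation; "wrist_force": force on the tool from outside, world axes, zero at the start; "torque": the same for the moment, N m; "grip_width": opening from 0.0 (shut) to 1.0 (fully open).
Only numpy, scipy, OpenCV 4.12 (cv2) and the standard library are available. Lean on these libraries where they do the work, as an engineer would, in place of code of your own. Each camera call takes 0.05 s, during which the arm holds its last target. There are 200 camera calls.

## Working session

There is one attempt and no reset: what is moved stays moved. The work goes in short steps, Python scripts to look and compute and a tool call to move; the robot and the scene stay as the last step left them, time stands still between calls to the robot, and variables do not carry over. Pictures are saved under pics/ and viewed, about 12 in all and at most 16, crops included, and the job is handed in when it is done.

Besides the shell and the picture viewer there is one more tool, called after "Request:" as name(argument=value, ...) on one line, values as JSON. apply_moves: Moves the arm, as the interface text tells. Its arguments: {"type":"object","properties":{"motion":{"type":"array","items":{"type":"object","properties":{"slide":{"type":"array","items":{"type":"number"}},"dr":{"type":"array","items":{"type":"number"}},"gripper":{"type":"number"}}}},"grip_force":{"type":"number"}},"required":["motion"]}

```bash
mkdir -p pics; cat > h.py <<'E'
import numpy as np, cv2
from cell import bot, eyes
from scipy.spatial.transform import Rotation as R
def K(p):
    f=p["frame"].shape[0]/2/np.tan(np.radians(p["vfov"])/2); return f,p["cx"],p["cy"]
def ray(p,uv):
    f,cx,cy=K(p); T=np.array(p["pose"]); d=T[:3,:3]@np.array([(uv[0]-cx)/f,(uv[1]-cy)/f,1]); return T[:3,3],d/np.linalg.norm(d)
def atz(p,uv,z):
    o,d=ray(p,uv); return o+d*(z-o[2])/d[2]
def tri(obs):
    A=np.zeros((3,3));b=np.zeros(3)
    for p,uv in obs:
        o,d=ray(p,uv);M=np.eye(3)-np.outer(d,d);A+=M;b+=M@o
    x=np.linalg.solve(A,b); return x,[np.linalg.norm((np.eye(3)-np.outer(ray(p,uv)[1],ray(p,uv)[1]))@(x-ray(p,uv)[0])) for p,uv in obs]
def save(p,n): cv2.imwrite("pics/"+n+".png",p["frame"][:,:,::-1])
def proj(p,X):
    f,cx,cy=K(p);T=np.array(p["pose"]);c=T[:3,:3].T@(np.array(X)-T[:3,3]);return np.array([f*c[0]/c[2]+cx,f*c[1]/c[2]+cy])
NAMES="blue_dropper red_dropper amber_bottle wash_bottle blue_stand red_stand black_stand green_stand test_strip timer".split()
E
python3 - <<'E'
from h import *
np.set_printoptions(precision=4,suppress=True)
P={n:eyes.snapshot(n) for n in("side","top","wrist")}
for n in P: save(P[n],n+"0"); print(n,P[n]["pose"],P[n]["vfov"])
print(bot.sense())
for m in NAMES:
    obs=[]
    for n in("side","top"):
        r=eyes.place_of(P[n],m)
        for q in r[:2]: print(m,n,round(q["score"],2),np.round(q["position"],1),atz(P[n],q["position"],0 if 'stand' in m or m in('amber_bottle','wash_bottle','timer','test_strip') else .005))
        if r: obs.append((P[n],r[0]["position"]))
    if len(obs)==2: print("   tri",*tri(obs))
E
```

```text
side [[ 0.9989  0.0075  0.0459  0.4486]
 [-0.0387 -0.414   0.9095 -1.0393]
 [ 0.0258 -0.9102 -0.4133  0.5229]
 [ 0.      0.      0.      1.    ]] 49.122686695361395
top [[ 0.0101 -0.9959  0.0898  0.4027]
 [-0.9997 -0.0081  0.0232  0.0108]
 [-0.0224 -0.09   -0.9957  1.4163]
 [ 0.      0.      0.      1.    ]] 47.75179586330791
wrist [[ 0.3182  0.8964  0.3085  0.118 ]
 [ 0.948  -0.3005 -0.1048  0.62  ]
 [-0.0013  0.3258 -0.9454  0.3746]
 [ 0.      0.      0.      1.    ]] 65.91934850249967
{'t': 0.15, 'qpos': array([ 1.1525,  0.494 ,  1.346 , -0.    ,  1.3025, -0.0955]), 'joint_vel': array([ 0.0001, -0.004 , -0.001 , -0.    , -0.0007, -0.0013]), 'tau': array([  0.0008, -88.2536, -38.4067,  -0.0003,   0.0073,  -0.0001]), 'tool_pos': array([0.1982, 0.5925, 0.2558]), 'tcp_rot': array([-0.5048, -3.1006,  0.0014]), 'wrist_force': array([ 1.1523,  0.3238, -0.0004]), 'torque': array([-0.009 ,  0.0071,  0.001 ]), 'grip_width': 1.0009798276086794}
blue_dropper side 0.6 [382.3 327.6] [ 0.5976 -0.2762  0.005 ]
blue_dropper top 0.61 [446.2 210.1] [ 0.5978 -0.2652  0.005 ]
   tri [ 0.5991 -0.2665 -
[... 1608 characters left out ...]
side 0.63 [347.9 214.7] [0.5833 0.2615 0.    ]
green_stand top 0.68 [238.5 216.1] [0.5787 0.2801 0.    ]
green_stand top 0.51 [385.6 204.6] [ 0.612  -0.1076  0.    ]
   tri [ 0.5826  0.2815 -0.0083] [np.float64(0.0028379725699268178), np.float64(0.002837972569926645)]
test_strip side 0.59 [303.7 199.1] [0.466  0.3781 0.    ]
test_strip top 0.73 [189.2 257.7] [0.4676 0.4074 0.    ]
   tri [ 0.4673  0.4108 -0.012 ] [np.float64(0.0008612429372547575), np.float64(0.0008612429372547818)]
timer side 0.94 [308.7 353.5] [ 0.4684 -0.3424  0.    ]
timer top 0.61 [475.4 263.7] [ 0.4588 -0.3403  0.    ]
   tri [ 0.4637 -0.3407 -0.0015] [np.float64(0.004792385141473307), np.float64(0.004792385141473428)]
```

View pics/top0.png

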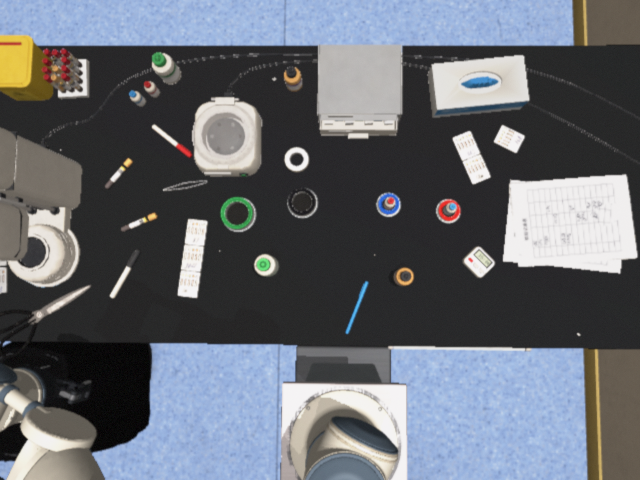

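View pics/side0.png

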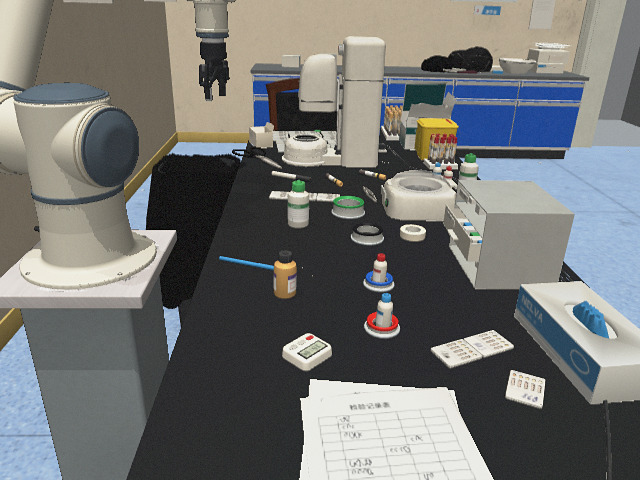

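The top view shows the blue stand at (388,204), red (448,210), black (302,202), green (238,213), the wash bottle at (265,265), amber (403,276) and the pen at (357,307). The side view agrees with this: red cap in the blue collar and blue cap in the red collar. I'll move to hover near the droppers.

Request:
apply_moves(motion=[{"slide": [-576, -611, 6], "dr": [0, 0, 71.5], "gripper": 85}, {"slide": [-576, -611, 6], "dr": [0, 0, 71.5], "gripper": 85}, {"slide": [-576, -611, 6], "dr": [0, 0, 71.5], "gripper": 85}, {"slide": [-576, -611, 6], "dr": [0, 0, 71.5], "gripper": 85}, {"slide": [-576, -611, 6], "dr": [0, 0, 71.5], "gripper": 85}, {"slide": [-576, -611, 6], "dr": [0, 0, 71.5], "gripper": 85}, {"slide": [-576, -611, 6], "dr": [0, 0, 71.5], "gripper": 85}, {"slide": [-576, -611, 6], "dr": [0, 0, 71.5], "gripper": 85}, {"slide": [-576, -611, 6], "dr": [0, 0, 71.5], "gripper": 85}, {"slide": [-576, -611, 6], "dr": [0, 0, 71.5], "gripper": 85}, {"slide": [-576, -611, 6], "dr": [0, 0, 71.5], "gripper": 85}, {"slide": [-576, -611, 6], "dr": [0, 0, 71.5], "gripper": 85}, {"slide": [-576, -611, 6], "dr": [0, 0, 71.5], "gripper": 85}, {"slide": [-576, -611, 6], "dr": [0, 0, 71.5], "gripper": 85}, {"slide": [-576, -611, 6], "dr": [0, 0, 71.5], "gripper": 85}, {"slide": [-576, -611, 6], "dr": [0, 0, 71.5], "gripper": 85}, {"slide": [-576, -611, 6], "dr": [0, 0, 71.5], "gripper": 85}, {"slide": [-576, -611, 6], "dr": [0, 0, 71.5], "gripper": 85}, {"slide": [-576, -611, 6], "dr": [0, 0, 71.5], "gripper": 85}, {"slide": [-576, -611, 6], "dr": [0, 0, 71.5], "gripper": 85}])

```text
t: 3.15
tool_pos: [0.5503, -0.1687, 0.2502]
tcp_rot: [-2.22, -2.222, 0.0]
wrist_force: [0.1, 1.1, -0.4]
grip_width: 0.991
```

```bash
cat >> h.py <<'E'
def look(tag,names,zs={},cams=("wrist","side","top"),show=True):
    np.set_printoptions(precision=4,suppress=True)
    P={n:eyes.snapshot(n) for n in cams}
    if show: save(P[cams[0]],tag)
    for m in names:
        obs=[]
        for n in cams:
            z=zs.get(m,0)
            for q in eyes.place_of(P[n],m)[:2]:
                if q["score"]>.5: print(m,n,round(q["score"],2),np.round(q["position"],1),atz(P[n],q["position"],z)); obs.append((n,q["position"]))
    return P
E
python3 - <<'E'
from h import *
P=look("w1",["blue_dropper","red_dropper","blue_stand","red_stand","amber_bottle"],dict(blue_dropper=.005,red_dropper=.005),("wrist",))
p=P["wrist"]; print(p["pose"])
hsv=cv2.cvtColor(p["frame"],cv2.COLOR_RGB2HSV)
for nm,lo,hi in(("blue",(100,120,60),(125,255,255)),("red",(0,150,90),(6,255,255)),("red2",(174,150,90),(180,255,255))):
    m=cv2.inRange(hsv,lo,hi); n,l,s,c=cv2.connectedComponentsWithStats(m)
    for i in range(1,n):
        if s[i,4]>150: print(nm,s[i],c[i])
E
```

```text
blue_dropper wrist 0.73 [365.  292.2] [ 0.6007 -0.266   0.005 ]
red_dropper wrist 0.93 [384.  147.9] [ 0.6126 -0.1131  0.005 ]
red_dropper wrist 0.73 [247.5 351.6] [ 0.4678 -0.3423  0.005 ]
blue_stand wrist 0.55 [381.1 146.7] [ 0.6106 -0.1124  0.    ]
red_stand wrist 0.7 [364.3 290.9] [ 0.6006 -0.2669  0.    ]
amber_bottle wrist 0.9 [191.9 181. ] [ 0.4237 -0.1455  0.    ]
[[ 1.      0.     -0.0019  0.5502]
 [-0.0006 -0.9452 -0.3265 -0.0837]
 [-0.0018  0.3265 -0.9452  0.3691]
 [ 0.      0.      0.      1.    ]]
blue [   0   12  167   76 2111] [84.9517 50.2856]
blue [ 358  117   58   60 1387] [384.6525 145.0029]
blue [ 601  271   39   91 1135] [622.0282 310.3789]
blue [364 313  17  19 252] [371.1706 322.3056]
red [338 275  51  47 789] [359.8771 293.1432]
red2 [387 144  19  19 240] [395.9167 152.9917]
```

View pics/w1.png

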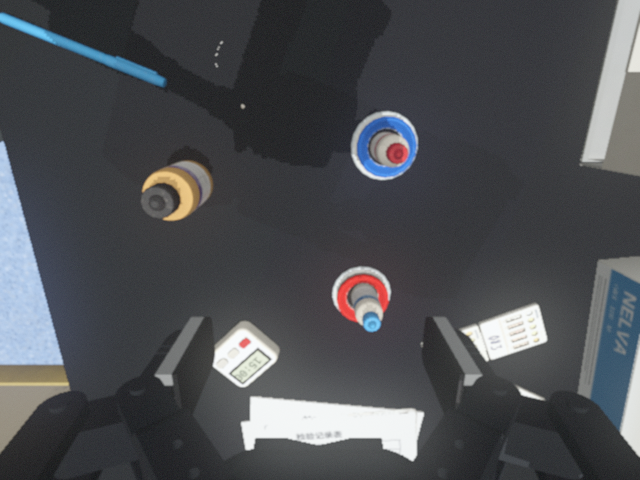

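The wrist view shows the blue stand with the red-capped dropper at (384,147), cap (397,153). The red stand with the blue-capped dropper is at (362,292), cap (371,322). Next I'll measure the caps and collars.

```bash
cat >> h.py <<'E'
COL=dict(blue=[((98,120,50),(125,255,255))],red=[((0,130,70),(7,255,255)),((173,130,70),(180,255,255))],green=[((50,90,40),(85,255,255))])
def blobs(p,col,amin=40):
    hsv=cv2.cvtColor(p["frame"],cv2.COLOR_RGB2HSV); m=sum(cv2.inRange(hsv,*r) for r in COL[col])
    n,l,s,c=cv2.connectedComponentsWithStats(m)
    return [(s[i],c[i],l==i) for i in range(1,n) if s[i,4]>=amin]
def collar(p,col,guess,z):
    "centre of a collar ring's outer hull, at height z, blob nearest guess"
    best=min((b for b in blobs(p,col,100)),key=lambda b:np.linalg.norm(b[1]-proj(p,guess)))
    pts=cv2.convexHull(np.argwhere(best[2])[:,::-1].astype(np.float32))
    W=np.array([atz(p,q,z)[:2] for q in pts[:,0]],np.float32)
    e=cv2.minEnclosingCircle(W); return e
E
python3 - <<'E'
from h import *
np.set_printoptions(precision=4,suppress=True)
P={n:eyes.snapshot(n) for n in("wrist","side","top")}
for col,g,cap in(("blue",(.612,-.113,.018),"red"),("red",(.6,-.267,.018),"blue")):
    for n in P: print(col,"collar",n,collar(P[n],col,g,.018))
    obs=[]
    for n in P:
        q=proj(P[n],(g[0],g[1],.064)); bs=blobs(P[n],cap,10); b=min(bs,key=lambda b:np.linalg.norm(b[1]-q)+(100 if b[0][4]>400 else 0))
        print("  cap",n,b[0],b[1],q,atz(P[n],b[1],.063)); obs.append((P[n],b[1]))
    print("  ",cap,tri(obs),tri(obs[:2]))
E
```

```text
blue collar wrist ((0.6129574179649353, -0.11084538698196411), 0.0274429339915514)
blue collar side ((0.6123087406158447, -0.11930689215660095), 0.031329166144132614)
blue collar top ((0.6121736764907837, -0.11429715156555176), 0.026983674615621567)
  cap wrist [387 143  20  20 301] [395.9734 152.6379] [394.8436 153.5046] [ 0.6131 -0.1124  0.063 ]
  cap side [377 253   9   8  59] [380.7966 256.7797] [379.8273 255.6064] [ 0.6136 -0.1162  0.063 ]
  cap top [388 198   6   6  26] [390.3462 200.6538] [389.8751 200.8984] [ 0.6128 -0.1143  0.063 ]
   red (array([ 0.6135, -0.1135,  0.0616]), [np.float64(0.0009598371549914335), np.float64(0.0005657922956050806), np.float64(0.0010119493742767802)]) (array([ 0.6138, -0.1126,  0.0612]), [np.float64(0.0003714119002786583), np.float64(0.0003714119002784664)])
red collar wrist ((0.5962762236595154, -0.2671472132205963), 0.028544297441840172)
red collar side ((0.5961934924125671, -0.27425098419189453), 0.03024125285446644)
red collar top ((0.7497333288192749, 0.42624014616012573), 0.02452813647687435)
  cap wrist [363 312  17  20 260] [370.5538 321.8192] [371.0105 321.1027] [ 0.5998 -0.2684  0.063 ]
  cap side [381 293  10  10  79] [385.8354 297.1519] [385.4367 295.5994] [ 0.6002 -0.2705  0.063 ]
  cap top [379 194  21  20 188] [388.2553 203.7287] [451.5213 206.0513] [ 0.6049 -0.109   0.063 ]
   blue (array([ 0.605 , -0.1904,  0.055 ]), [np.float64(0.07158478907341666), np.float64(0.03502204773362083), np.float64(0.08038227912920456)]) (array([ 0.6002, -0.269 ,  0.0621]), [np.float64(0.00030678404273129474), np.float64(0.00030678404273112246)])
```

Request:
apply_moves(motion=[{"slide": [28, 32, 40], "dr": [0, 0, 0], "gripper": 85}, {"slide": [56, 63, 90], "dr": [0, 0, 0], "gripper": 75}, {"slide": [56, 63, 90], "dr": [0, 0, 0], "gripper": 60}, {"slide": [56, 63, 130], "dr": [0, 0, 0], "gripper": 60}, {"slide": [56, 63, 160], "dr": [0, 0, 0], "gripper": 60}, {"slide": [56, 63, 185], "dr": [0, 0, 0], "gripper": 60}, {"slide": [56, 63, 199], "dr": [0, 0, 0], "gripper": 60}, {"slide": [56, 63, 199], "dr": [0, 0, 0], "gripper": 60}], grip_force=30)

```text
t: 4.4
tool_pos: [0.6128, -0.113, 0.0499]
tcp_rot: [-2.219, -2.22, 0.002]
wrist_force: [0.5, 0.6, 0.3]
grip_width: 0.703
```

```bash
python3 - <<'E'
from h import *
s=bot.sense();print(s["tool_pos"],s["tcp_rot"],s["wrist_force"],s["grip_width"],s["t"],bot.tip_reach)
p=eyes.snapshot("wrist"); q=eyes.snapshot("side")
a=p["frame"]; b=cv2.resize(q["frame"][200:380,260:500],(480,360))
o=np.zeros((480,640+160,3),np.uint8); o=np.hstack([cv2.resize(a,(400,300)),cv2.resize(b,(400,300))])
cv2.imwrite("pics/g1.png",o[:,:,::-1])
E
```

```text
[ 0.61282863 -0.11296969  0.0498576 ] [-2.21933947e+00 -2.22027821e+00  2.06198254e-03] [0.47732506 0.59692966 0.33616188] 0.7026121430109993 4.4 0.025
```

View pics/g1.png

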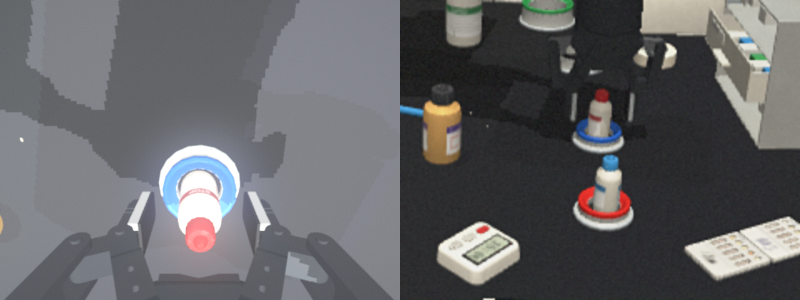

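The dropper is centred between the pads, so I'll grip and lift.

Request:
apply_moves(motion=[{"slide": [0, 0, 0], "dr": [0, 0, 0], "gripper": 24}, {"slide": [0, 0, 0], "dr": [0, 0, 0], "gripper": 20}, {"slide": [0, 0, 0], "dr": [0, 0, 0], "gripper": 20}, {"slide": [0, 0, 0], "dr": [0, 0, 0], "gripper": 20}, {"slide": [0, 0, 0], "dr": [0, 0, 0], "gripper": 20}, {"slide": [0, 0, -10], "dr": [0, 0, 0], "gripper": 20}, {"slide": [0, 0, -30], "dr": [0, 0, 0], "gripper": 20}, {"slide": [0, 0, -70], "dr": [0, 0, 0], "gripper": 20}, {"slide": [0, 0, -70], "dr": [0, 0, 0], "gripper": 20}], grip_force=30)

```text
t: 5.4
tool_pos: [0.6165, -0.1139, 0.1276]
tcp_rot: [2.216, 2.217, 0.006]
wrist_force: [0.6, 0.2, 0.5]
grip_width: 0.3
```

Request:
apply_moves(motion=[{"slide": [36, -42, 0], "dr": [0, 0, 0], "gripper": 20}, {"slide": [72, -83, 0], "dr": [0, 0, 0], "gripper": 20}, {"slide": [108, -125, 0], "dr": [0, 0, 0], "gripper": 20}, {"slide": [144, -166, 0], "dr": [0, 0, 0], "gripper": 20}, {"slide": [144, -166, 20], "dr": [0, 0, 0], "gripper": 20}, {"slide": [144, -166, 30], "dr": [0, 0, 0], "gripper": 20}, {"slide": [144, -166, 30], "dr": [0, 0, 0], "gripper": 20}])

```text
t: 6.1
tool_pos: [0.4508, 0.0299, 0.0954]
tcp_rot: [2.215, 2.218, 0.006]
wrist_force: [-0.3, -0.8, 0.2]
grip_width: 0.296
```

```bash
python3 - <<'E'
from h import *
s=bot.sense();print(s["tool_pos"],s["tcp_rot"],R.from_rotvec(s["tcp_rot"]).as_matrix(),s["wrist_force"],s["grip_width"],s["t"])
P={n:eyes.snapshot(n) for n in("side","top","wrist")}
q=P["side"]
r=eyes.place_of(q,"red_dropper")[:1]; print([(x["score"],x["position"]) for x in r])
ob=[]
for n in P:
    r=eyes.place_of(P[n],"red_dropper")
    if r: print(n,r[0]["score"],r[0]["position"]); ob.append((P[n],r[0]["position"]))
if len(ob)>1: print(tri(ob))
c=proj(q,s["tool_pos"]).astype(int)
cv2.imwrite("pics/g2.png",np.hstack([cv2.resize(q["frame"][c[1]-60:c[1]+60,c[0]-60:c[0]+60],(480,480),interpolation=2),P["wrist"]["frame"][::2,::2].repeat(1,0) if 0 else cv2.resize(P["wrist"]["frame"],(320,480))])[:,:,::-1])
E
```

```text
[0.45082172 0.02991575 0.09539821] [2.21527419 2.21771262 0.00579767] [[-0.00109131  0.99997082  0.00756082]
 [ 0.99999668  0.00110891 -0.00232408]
 [-0.00233239  0.00755826 -0.99996872]] [-0.34652807 -0.80923619  0.23323149] 0.2957783279776214 6.1
[(0.73, [298.4, 234.3])]
side 0.73 [298.4, 234.3]
wrist 0.84 [311.3, 293.9]
(array([0.44977414, 0.02843972, 0.04561863]), [np.float64(0.0011550510094991335), np.float64(0.001155051009499157)])
```

View pics/g2.png

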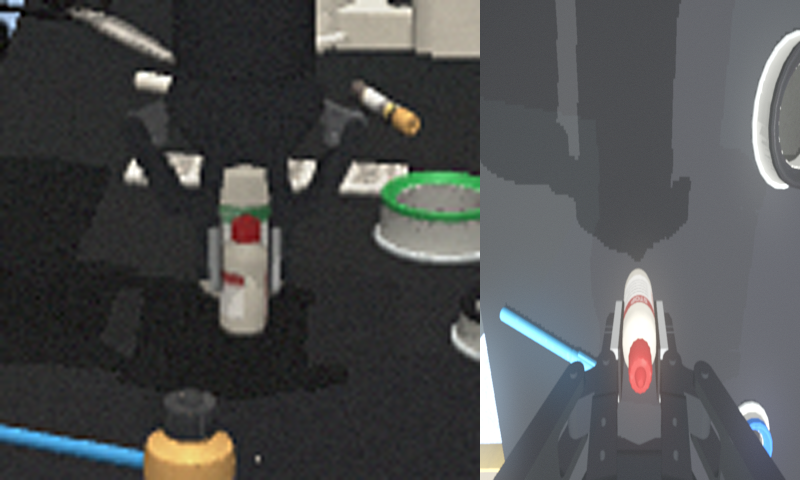

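The red dropper hangs upright, base about 46 mm above the worktop. I'll lower it and then feel for contact.

Request:
apply_moves(motion=[{"slide": [0, 0, 20], "dr": [0, 0, 0], "gripper": 20}, {"slide": [0, 0, 35], "dr": [0, 0, 0], "gripper": 20}, {"slide": [0, 0, 42], "dr": [0, 0, 0], "gripper": 20}, {"slide": [0, 0, 44], "dr": [0, 0, 0], "gripper": 20}, {"slide": [0, 0, 44], "dr": [0, 0, 0], "gripper": 20}, {"slide": [0, 0, 44], "dr": [0, 0, 0], "gripper": 20}])

```text
t: 7.05
tool_pos: [0.452, 0.0294, 0.0527]
tcp_rot: [2.216, 2.215, 0.008]
wrist_force: [-0.1, 0.3, -0.7]
grip_width: 0.295
```

Request:
apply_moves(motion=[{"slide": [0, 0, 1], "dr": [0, 0, 0], "gripper": 20}, {"slide": [0, 0, 2], "dr": [0, 0, 0], "gripper": 20}, {"slide": [0, 0, 2], "dr": [0, 0, 0], "gripper": 20}])

```text
t: 7.35
tool_pos: [0.4521, 0.0294, 0.0508]
tcp_rot: [2.215, 2.215, 0.008]
wrist_force: [-0.3, 0.2, 0.1]
grip_width: 0.298
```

Request:
apply_moves(motion=[{"slide": [0, 0, 1], "dr": [0, 0, 0], "gripper": 20}, {"slide": [0, 0, 2], "dr": [0, 0, 0], "gripper": 20}, {"slide": [0, 0, 2], "dr": [0, 0, 0], "gripper": 20}])

```text
t: 7.65
tool_pos: [0.452, 0.0294, 0.0487]
tcp_rot: [2.216, 2.215, 0.008]
wrist_force: [-0.5, 1.0, -0.4]
grip_width: 0.3
```

Request:
apply_moves(motion=[{"slide": [0, 0, 1], "dr": [0, 0, 0], "gripper": 20}, {"slide": [0, 0, 1.5], "dr": [0, 0, 0], "gripper": 20}, {"slide": [0, 0, 1.5], "dr": [0, 0, 0], "gripper": 20}])

```text
t: 7.95
tool_pos: [0.452, 0.0293, 0.048]
tcp_rot: [2.215, 2.215, 0.009]
wrist_force: [-5.3, -2.8, 31.2]
grip_width: 0.298
```

Contact at a TCP height of about 0.048. I'll ease off slightly and release, opening slowly to 50.

Request:
apply_moves(motion=[{"slide": [0, 0, -0.7], "dr": [0, 0, 0], "gripper": 20}, {"slide": [0, 0, -0.7], "dr": [0, 0, 0], "gripper": 20}])

```text
t: 8.15
tool_pos: [0.4521, 0.0293, 0.0489]
tcp_rot: [2.215, 2.215, 0.009]
wrist_force: [-0.1, -0.4, -0.4]
grip_width: 0.295
```

Request:
apply_moves(motion=[{"slide": [0, 0, 0], "dr": [0, 0, 0], "gripper": 30}, {"slide": [0, 0, 0], "dr": [0, 0, 0], "gripper": 36}, {"slide": [0, 0, 0], "dr": [0, 0, 0], "gripper": 50}, {"slide": [0, 0, 0], "dr": [0, 0, 0], "gripper": 60}, {"slide": [0, 0, -20], "dr": [0, 0, 0], "gripper": 60}, {"slide": [0, 0, -60], "dr": [0, 0, 0], "gripper": 60}, {"slide": [0, 0, -100], "dr": [0, 0, 0], "gripper": 60}, {"slide": [-100, 50, -100], "dr": [0, 0, 0], "gripper": 60}, {"slide": [-200, 100, -100], "dr": [0, 0, 0], "gripper": 60}, {"slide": [-260, 146, -100], "dr": [0, 0, 0], "gripper": 60}, {"slide": [-260, 146, -100], "dr": [0, 0, 0], "gripper": 60}, {"slide": [-260, 146, -100], "dr": [0, 0, 0], "gripper": 60}, {"slide": [-260, 146, -100], "dr": [0, 0, 0], "gripper": 60}])

```text
t: 9.45
tool_pos: [0.5976, -0.2326, 0.1511]
tcp_rot: [2.215, 2.214, 0.009]
wrist_force: [0.4, 0.5, -0.2]
grip_width: 0.704
```

```bash
python3 - <<'E'
from h import *
np.set_printoptions(precision=4,suppress=True)
s=bot.sense();print(s["tool_pos"],s["grip_width"],s["t"])
P={n:eyes.snapshot(n) for n in("wrist","side","top")}
for m,z in(("red_dropper",0),("blue_dropper",.005),("blue_stand",0),("red_stand",0)):
    for n in P:
        for r in eyes.place_of(P[n],m)[:2]: print(m,n,r["score"],np.round(r["position"]),atz(P[n],r["position"],z))
for n in P:
    for col in("blue","red"):
        for b in blobs(P[n],col,15):
            w=atz(P[n],b[1],.063)
            if b[0][4]<900 and .4<w[0]<.65 and -.35<w[1]<.1: print(n,col,b[0],w)
    for col in("blue","red"): print(n,col,"collar",collar(P[n],col,(.6125,-.113,.018) if col=="blue" else (.599,-.268,.018),.018))
cv2.imwrite("pics/g3.png",np.hstack([cv2.resize(P["wrist"]["frame"],(400,300)),cv2.resize(P["side"]["frame"][180:360,240:480],(400,300))])[:,:,::-1])
E
```

```text
[ 0.5976 -0.2326  0.1511] 0.7039541217525889 9.45
red_dropper side 0.71 [296. 254.] [0.4468 0.0208 0.    ]
blue_dropper wrist 0.67 [319. 277.] [ 0.5993 -0.2675  0.005 ]
blue_dropper side 0.75 [384. 326.] [ 0.6018 -0.2719  0.005 ]
blue_stand wrist 0.93 [338.  53.] [ 0.6119 -0.1096  0.    ]
blue_stand side 0.67 [380. 283.] [ 0.6171 -0.1078  0.    ]
blue_stand top 0.7 [386. 204.] [ 0.6147 -0.1095  0.    ]
red_stand wrist 0.63 [316. 272.] [ 0.5969 -0.2653  0.    ]
red_stand side 0.6 [379. 331.] [ 0.5926 -0.2783  0.    ]
red_stand top 0.51 [448. 210.] [ 0.5991 -0.2698  0.    ]
red_stand top 0.42 [297. 202.] [0.6163 0.1251 0.    ]
wrist blue [309 302  25  28 411] [ 0.5991 -0.2684  0.063 ]
wrist red [148 342  12   8  35] [ 0.491  -0.2885  0.063 ]
wrist blue collar ((0.612618088722229, -0.1115029975771904), 0.027091441676020622)
wrist red collar ((0.5966731905937195, -0.26723259687423706), 0.02823474444448948)
side blue [366 270  27  16 237] [ 0.5979 -0.2005  0.063 ]
side blue [381 293  10  10  81] [ 0.6001 -0.2707  0.063 ]
side red [296 227   8   7  46] [0.4534 0.0133 0.063 ]
side red [367 311  32  20 250] [ 0.5816 -0.3475  0.063 ]
side blue collar ((0.6113222241401672, -0.11825722455978394), 0.03195023909211159)
side red collar ((0.5966342687606812, -0.27353036403656006), 0.031071333214640617)
top blue [379 194  20  20 203] [ 0.6055 -0.1093  0.063 ]
top red [439 203   5  13  46] [ 0.5922 -0.2402  0.063 ]
top blue collar ((0.6122978329658508, -0.11366359144449234), 0.026631556451320648)
top red collar ((0.7497333288192749, 0.42624014616012573), 0.02452813647687435)
```

View pics/g3.png

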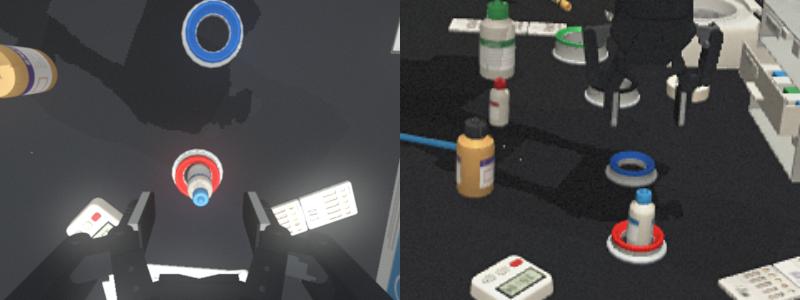

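The red dropper stands parked upright, and the blue stand is empty with its ring clear at wrist view (212,33). Now I'll pick up the blue dropper.

Request:
apply_moves(motion=[{"slide": [-36, 2, 20], "dr": [0, 0, 0], "gripper": 60}, {"slide": [-36, 2, 45], "dr": [0, 0, 0], "gripper": 60}, {"slide": [-36, 2, 75], "dr": [0, 0, 0], "gripper": 60}, {"slide": [-36, 2, 95], "dr": [0, 0, 0], "gripper": 60}, {"slide": [-36, 2, 100], "dr": [0, 0, 0], "gripper": 60}, {"slide": [-36, 2, 100], "dr": [0, 0, 0], "gripper": 60}, {"slide": [-36, 2, 100], "dr": [0, 0, 0], "gripper": 60}])

```text
t: 10.9
tool_pos: [0.6006, -0.2667, 0.0525]
tcp_rot: [2.213, 2.214, 0.01]
wrist_force: [0.3, -0.5, 0.4]
grip_width: 0.705
```

Request:
apply_moves(motion=[{"slide": [0, 0, 0], "dr": [0, 0, 0], "gripper": 24}, {"slide": [0, 0, 0], "dr": [0, 0, 0], "gripper": 20}, {"slide": [0, 0, 0], "dr": [0, 0, 0], "gripper": 20}, {"slide": [0, 0, 0], "dr": [0, 0, 0], "gripper": 20}, {"slide": [0, 0, 0], "dr": [0, 0, 0], "gripper": 20}, {"slide": [0, 0, 0], "dr": [0, 0, 0], "gripper": 20}])

```text
t: 11.5
tool_pos: [0.6011, -0.2671, 0.0537]
tcp_rot: [2.212, 2.213, 0.01]
wrist_force: [-1.0, 0.1, 9.5]
grip_width: 0.291
```

Request:
apply_moves(motion=[{"slide": [0, 0, -10], "dr": [0, 0, 0], "gripper": 20}, {"slide": [0, 0, -30], "dr": [0, 0, 0], "gripper": 20}, {"slide": [0, 0, -60], "dr": [0, 0, 0], "gripper": 20}, {"slide": [50, 4, -60], "dr": [0, 0, 0], "gripper": 20}, {"slide": [100, 8, -60], "dr": [0, 0, 0], "gripper": 20}, {"slide": [130, 13, -60], "dr": [0, 0, 0], "gripper": 20}, {"slide": [156, 13, -60], "dr": [0, 0, 0], "gripper": 20}, {"slide": [156, 13, -60], "dr": [0, 0, 0], "gripper": 20}, {"slide": [156, 13, -60], "dr": [0, 0, 0], "gripper": 20}])

```text
t: 12.4
tool_pos: [0.6135, -0.1106, 0.1139]
tcp_rot: [2.21, 2.214, 0.011]
wrist_force: [-1.1, -0.4, -0.6]
grip_width: 0.291
```

```bash
python3 - <<'E'
from h import *
np.set_printoptions(precision=4,suppress=True)
s=bot.sense();print(s["tool_pos"],s["grip_width"],s["t"])
P={n:eyes.snapshot(n) for n in("wrist","side","top")}
for m in("blue_dropper","blue_stand"):
    ob=[]
    for n in P:
        for r in eyes.place_of(P[n],m)[:1]: print(m,n,r["score"],np.round(r["position"],1),atz(P[n],r["position"],0)); ob.append((P[n],r["position"]))
    if len(ob)>1: print(tri(ob))
cv2.imwrite("pics/g4.png",np.hstack([cv2.resize(P["wrist"]["frame"],(400,300)),cv2.resize(P["side"]["frame"][200:320,300:460],(400,300))])[:,:,::-1])
E
```

```text
[ 0.6135 -0.1106  0.1139] 0.29127442099611756 12.4
blue_dropper wrist 0.91 [316.8 292.3] [ 0.6139 -0.1428  0.    ]
blue_dropper side 0.66 [379.8 256.9] [0.6338 0.0096 0.    ]
(array([ 0.6128, -0.112 ,  0.0606]), [np.float64(0.0004871733624378542), np.float64(0.00048717336243795945)])
blue_stand wrist 0.83 [312.9 251.9] [ 0.6113 -0.1127  0.    ]
blue_stand side 0.7 [377.6 282.5] [ 0.6128 -0.1074  0.    ]
blue_stand top 0.46 [387.  203.6] [ 0.6147 -0.1113  0.    ]
(array([ 0.6126, -0.1114,  0.0026]), [np.float64(0.0012747649784715866), np.float64(0.0005581724750088848), np.float64(0.0017428831286734154)])
```

View pics/g4.png

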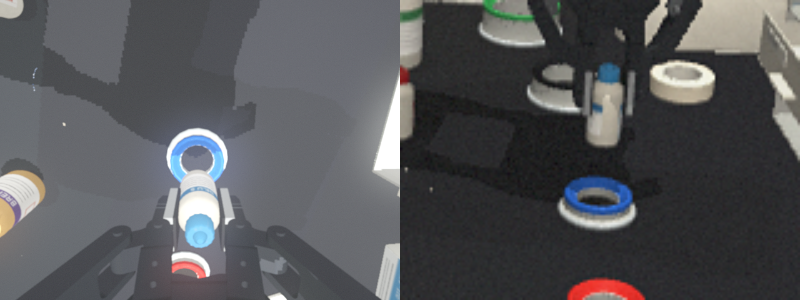

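The bottle hangs over the blue collar. The tool has drifted to about 0.9° of tilt, which I'll correct while lowering.

Request:
apply_moves(motion=[{"slide": [0, -1, 10], "dr": [0.8, 0.25, 0], "gripper": 20}, {"slide": [0, -1, 25], "dr": [0.8, 0.25, 0], "gripper": 20}, {"slide": [0, -1, 40], "dr": [0.8, 0.25, 0], "gripper": 20}, {"slide": [0, -1, 50], "dr": [0.8, 0.25, 0], "gripper": 20}, {"slide": [0, -1, 55], "dr": [0.8, 0.25, 0], "gripper": 20}, {"slide": [0, -1, 57], "dr": [0.8, 0.25, 0], "gripper": 20}, {"slide": [0, -1, 57], "dr": [0.8, 0.25, 0], "gripper": 20}])

```text
t: 13.55
tool_pos: [0.613, -0.1115, 0.056]
tcp_rot: [-2.221, -2.221, 0.0]
wrist_force: [0.7, 0.9, -0.3]
grip_width: 0.291
```

Request:
apply_moves(motion=[{"slide": [0, 0, 1], "dr": [0, 0, 0], "gripper": 20}, {"slide": [0, 0, 1.5], "dr": [0, 0, 0], "gripper": 20}, {"slide": [0, 0, 1.5], "dr": [0, 0, 0], "gripper": 20}])

```text
t: 13.85
tool_pos: [0.6131, -0.1115, 0.0547]
tcp_rot: [-2.222, -2.221, 0.0]
wrist_force: [-1.2, -0.2, -0.4]
grip_width: 0.291
```

Request:
apply_moves(motion=[{"slide": [0, 0, 0.8], "dr": [0, 0, 0], "gripper": 20}, {"slide": [0, 0, 0.8], "dr": [0, 0, 0], "gripper": 20}])

```text
t: 14.05
tool_pos: [0.6132, -0.1115, 0.054]
tcp_rot: [2.222, 2.221, 0.0]
wrist_force: [-0.6, -0.5, 0.0]
grip_width: 0.29
```

Request:
apply_moves(motion=[{"slide": [0, 0, 0.8], "dr": [0, 0, 0], "gripper": 20}, {"slide": [0, 0, 0.8], "dr": [0, 0, 0], "gripper": 20}])

```text
t: 14.25
tool_pos: [0.6133, -0.1116, 0.0537]
tcp_rot: [2.221, 2.221, 0.0]
wrist_force: [-2.0, 1.0, 6.4]
grip_width: 0.289
```

Contact came exactly at the expected height. I'll release, rise and go back to the parked red dropper.

Request:
apply_moves(motion=[{"slide": [0, 0, 0], "dr": [0, 0, 0], "gripper": 30}, {"slide": [0, 0, 0], "dr": [0, 0, 0], "gripper": 36}, {"slide": [0, 0, 0], "dr": [0, 0, 0], "gripper": 50}, {"slide": [0, 0, 0], "dr": [0, 0, 0], "gripper": 60}, {"slide": [0, 0, -20], "dr": [0, 0, 0], "gripper": 60}, {"slide": [0, 0, -60], "dr": [0, 0, 0], "gripper": 60}, {"slide": [0, 0, -100], "dr": [0, 0, 0], "gripper": 60}, {"slide": [40, -60, -100], "dr": [0, 0, 0], "gripper": 60}, {"slide": [80, -110, -100], "dr": [0, 0, 0], "gripper": 60}, {"slide": [110, -162, -100], "dr": [0, 0, 0], "gripper": 60}, {"slide": [110, -162, -100], "dr": [0, 0, 0], "gripper": 60}, {"slide": [110, -162, -100], "dr": [0, 0, 0], "gripper": 60}])

```text
t: 15.45
tool_pos: [0.4453, 0.001, 0.1533]
tcp_rot: [-2.217, -2.22, 0.004]
wrist_force: [0.1, 0.3, -0.0]
grip_width: 0.706
```

```bash
python3 - <<'E'
from h import *
np.set_printoptions(precision=4,suppress=True)
s=bot.sense();print(s["tool_pos"],s["tcp_rot"],s["grip_width"],s["t"])
P={n:eyes.snapshot(n) for n in("wrist","side","top")}
for m,z in(("red_dropper",0),("blue_dropper",.005),("red_stand",0)):
    for n in P:
        for r in eyes.place_of(P[n],m)[:1]: print(m,n,r["score"],np.round(r["position"],1),atz(P[n],r["position"],z))
for n in P:
    for col in("blue","red"):
        for b in blobs(P[n],col,15):
            w=atz(P[n],b[1],.063)
            if b[0][4]<900 and .4<w[0]<.65 and -.35<w[1]<.1: print(n,col,b[0],w)
    print(n,"red collar",collar(P[n],"red",(.599,-.268,.018),.018))
cv2.imwrite("pics/g5.png",np.hstack([cv2.resize(P["wrist"]["frame"],(400,300)),cv2.resize(P["side"]["frame"][200:350,260:460],(400,300))])[:,:,::-1])
E
```

```text
[0.4453 0.001  0.1533] [-2.2169 -2.2205  0.0045] 0.7059154675308099 15.45
red_dropper wrist 0.9 [328.5 196.4] [0.4519 0.0289 0.    ]
red_dropper side 0.67 [298.3 256.3] [0.4511 0.0103 0.    ]
red_dropper top 0.46 [447.3 210.5] [ 0.5975 -0.269   0.    ]
blue_dropper wrist 0.76 [516.8 358.6] [ 0.6137 -0.1099  0.005 ]
blue_dropper side 0.9 [380.5 281. ] [ 0.618 -0.11   0.005]
blue_dropper top 0.69 [386.8 203. ] [ 0.6155 -0.1104  0.005 ]
red_stand side 0.83 [378.7 327.6] [ 0.5927 -0.2688  0.    ]
red_stand top 0.57 [449.7 211.7] [ 0.5944 -0.2752  0.    ]
wrist blue [525 373   9   6  31] [ 0.5877 -0.0808  0.063 ]
wrist blue [551 399  22  21 194] [ 0.6164 -0.1082  0.063 ]
wrist red [319 200  26  30 593] [0.4524 0.0314 0.063 ]
wrist red collar ((0.4534037113189697, 0.01957528479397297), 0.010780224576592445)
side blue [377 253   8   8  59] [ 0.613  -0.1152  0.063 ]
side blue [365 271  28  15 171] [ 0.5966 -0.2065  0.063 ]
side red [296 227   8   7  41] [0.4531 0.0122 0.063 ]
side red [367 311  32  20 345] [ 0.5836 -0.3418  0.063 ]
side red collar ((0.5966340899467468, -0.2735651135444641), 0.031038912013173103)
top blue [379 194  20  20 213] [ 0.6057 -0.1092  0.063 ]
top red [439 200  22  21 240] [ 0.5907 -0.2612  0.063 ]
top red collar ((0.5961887240409851, -0.2702602744102478), 0.02836400829255581)
```

View pics/g5.png

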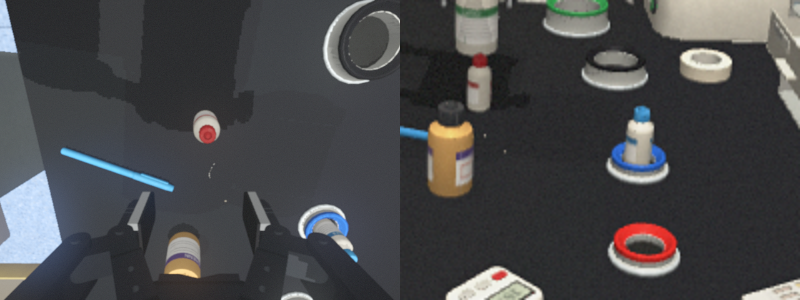

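The blue dropper sits upright in the blue collar. The red dropper is at world (0.452, 0.030).

Request:
apply_moves(motion=[{"slide": [29, 7, 20], "dr": [-0.25, 0, 0], "gripper": 60}, {"slide": [29, 7, 45], "dr": [-0.25, 0, 0], "gripper": 60}, {"slide": [29, 7, 75], "dr": [-0.25, 0, 0], "gripper": 60}, {"slide": [29, 7, 95], "dr": [-0.25, 0, 0], "gripper": 60}, {"slide": [29, 7, 103], "dr": [-0.25, 0, 0], "gripper": 60}, {"slide": [29, 7, 103], "dr": [-0.25, 0, 0], "gripper": 60}, {"slide": [29, 7, 103], "dr": [-0.25, 0, 0], "gripper": 60}])

```text
t: 16.75
tool_pos: [0.4588, 0.0272, 0.0511]
tcp_rot: [2.219, 2.218, 0.006]
wrist_force: [0.4, 0.0, 0.8]
grip_width: 0.704
```

Request:
apply_moves(motion=[{"slide": [0, 0, 0], "dr": [0, 0, 0], "gripper": 24}, {"slide": [0, 0, 0], "dr": [0, 0, 0], "gripper": 20}, {"slide": [0, 0, 0], "dr": [0, 0, 0], "gripper": 20}, {"slide": [0, 0, 0], "dr": [0, 0, 0], "gripper": 20}, {"slide": [0, 0, 0], "dr": [0, 0, 0], "gripper": 20}, {"slide": [0, 0, 0], "dr": [0, 0, 0], "gripper": 20}])

```text
t: 17.35
tool_pos: [0.4592, 0.0271, 0.0518]
tcp_rot: [2.218, 2.217, 0.007]
wrist_force: [-1.4, -0.1, 11.9]
grip_width: 0.295
```

Request:
apply_moves(motion=[{"slide": [0, 0, -10], "dr": [0, 0, 0], "gripper": 20}, {"slide": [0, 0, -30], "dr": [0, 0, 0], "gripper": 20}, {"slide": [0, 0, -60], "dr": [0, 0, 0], "gripper": 20}, {"slide": [0, 0, -100], "dr": [0, 0, 0], "gripper": 20}, {"slide": [-50, 25, -120], "dr": [0, 0, 0], "gripper": 20}, {"slide": [-100, 50, -120], "dr": [0, 0, 0], "gripper": 20}, {"slide": [-150, 75, -120], "dr": [0, 0, 0], "gripper": 20}, {"slide": [-200, 100, -120], "dr": [0, 0, 0], "gripper": 20}, {"slide": [-250, 125, -120], "dr": [0, 0, 0], "gripper": 20}, {"slide": [-298, 146, -120], "dr": [0, 0, 0], "gripper": 20}, {"slide": [-298, 146, -90], "dr": [0, 0, 0], "gripper": 20}, {"slide": [-298, 146, -60], "dr": [0, 0, 0], "gripper": 20}, {"slide": [-298, 146, -60], "dr": [0, 0, 0], "gripper": 20}, {"slide": [-298, 146, -60], "dr": [0, 0, 0], "gripper": 20}])

```text
t: 18.75
tool_pos: [0.6042, -0.2703, 0.1137]
tcp_rot: [2.219, 2.218, 0.007]
wrist_force: [0.5, -0.6, 0.4]
grip_width: 0.298
```

```bash
cat >> h.py <<'E'
def state():
    s=bot.sense(); d=R.from_rotvec(s["tcp_rot"]).as_matrix().T@np.array([0,0,-1.]); yx=R.from_rotvec(s["tcp_rot"]).as_matrix()[:,0]
    print(np.round(s["tool_pos"],4),"fix dr",np.round(np.degrees([-d[1],d[0],np.arctan2(yx[1],yx[0])-np.pi/2]),2),s["wrist_force"],s["grip_width"],s["t"])
E
python3 - <<'E'
from h import *
np.set_printoptions(precision=4,suppress=True)
state()
P={n:eyes.snapshot(n) for n in("wrist","side","top")}
for m in("red_dropper","red_stand"):
    ob=[]
    for n in P:
        for r in eyes.place_of(P[n],m)[:1]: print(m,n,r["score"],np.round(r["position"],1),atz(P[n],r["position"],0)); ob.append((P[n],r["position"]))
    if len(ob)>1: print(tri(ob))
for n in P: print(n,"red collar",collar(P[n],"red",(.599,-.268,.018),.018))
cv2.imwrite("pics/g6.png",np.hstack([cv2.resize(P["wrist"]["frame"],(400,300)),cv2.resize(P["side"]["frame"][220:370,300:500],(400,300))])[:,:,::-1])
E
```

```text
[ 0.6042 -0.2703  0.1137] fix dr [ 0.33 -0.01 -0.02] [ 0.4949 -0.6054  0.4121] 0.2978145422404714 18.75
red_dropper wrist 0.61 [310.9 288.2] [ 0.5995 -0.2988  0.    ]
red_dropper side 0.83 [385.7 298.5] [ 0.62   -0.1702  0.    ]
(array([ 0.6005, -0.2696,  0.0598]), [np.float64(8.438508638441637e-05), np.float64(8.438508638460044e-05)])
red_stand wrist 0.86 [309.6 248.2] [ 0.5989 -0.2692  0.    ]
red_stand side 0.72 [378.9 330.5] [ 0.5918 -0.2777  0.    ]
(array([ 0.596 , -0.2706, -0.0051]), [np.float64(0.0028072647879131556), np.float64(0.0028072647879131417)])
wrist red collar ((0.5965318083763123, -0.26723435521125793), 0.028140142560005188)
side red collar ((0.5957849621772766, -0.2735044062137604), 0.030802665278315544)
top red collar ((0.7497333288192749, 0.42624014616012573), 0.02452813647687435)
```

View pics/g6.png

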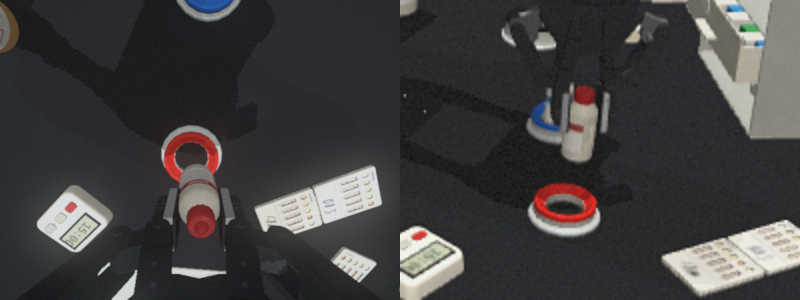

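The bottle hangs upright, but TCP x is about 6 mm beyond the collar centre (0.597, -0.268). I'll correct that and lower.

Request:
apply_moves(motion=[{"slide": [2, -6, 5], "dr": [0.3, 0, 0], "gripper": 20}, {"slide": [2, -6, 10], "dr": [0.3, 0, 0], "gripper": 20}, {"slide": [2, -6, 20], "dr": [0.3, 0, 0], "gripper": 20}, {"slide": [2, -6, 35], "dr": [0.3, 0, 0], "gripper": 20}, {"slide": [2, -6, 47], "dr": [0.3, 0, 0], "gripper": 20}, {"slide": [2, -6, 54], "dr": [0.3, 0, 0], "gripper": 20}, {"slide": [2, -6, 54], "dr": [0.3, 0, 0], "gripper": 20}])

```text
t: 19.9
tool_pos: [0.5986, -0.2686, 0.058]
tcp_rot: [2.222, 2.221, 0.001]
wrist_force: [0.1, -0.3, -0.5]
grip_width: 0.297
```

Request:
apply_moves(motion=[{"slide": [0, 0, 1], "dr": [0, 0, 0], "gripper": 20}, {"slide": [0, 0, 1.5], "dr": [0, 0, 0], "gripper": 20}, {"slide": [0, 0, 1.5], "dr": [0, 0, 0], "gripper": 20}])

```text
t: 20.2
tool_pos: [0.5988, -0.2687, 0.0569]
tcp_rot: [2.221, 2.221, 0.001]
wrist_force: [-1.2, 0.4, 0.8]
grip_width: 0.301
```

Request:
apply_moves(motion=[{"slide": [0, 0, 0.7], "dr": [0, 0, 0], "gripper": 20}, {"slide": [0, 0, 0.7], "dr": [0, 0, 0], "gripper": 20}])

```text
t: 20.4
tool_pos: [0.5989, -0.2688, 0.0568]
tcp_rot: [2.221, 2.22, 0.001]
wrist_force: [-2.5, -0.1, 7.0]
grip_width: 0.295
```

Request:
apply_moves(motion=[{"slide": [0, 0, 0.7], "dr": [0, 0, 0], "gripper": 20}, {"slide": [0, 0, 0.7], "dr": [0, 0, 0], "gripper": 20}])

```text
t: 20.6
tool_pos: [0.5989, -0.2689, 0.0567]
tcp_rot: [2.221, 2.22, 0.001]
wrist_force: [-4.3, 0.3, 9.5]
grip_width: 0.301
```

Seated. I'll release and go over the amber bottle.

Request:
apply_moves(motion=[{"slide": [0, 0, -0.5], "dr": [0, 0, 0], "gripper": 30}, {"slide": [0, 0, -0.5], "dr": [0, 0, 0], "gripper": 36}, {"slide": [0, 0, -0.5], "dr": [0, 0, 0], "gripper": 50}, {"slide": [0, 0, -0.5], "dr": [0, 0, 0], "gripper": 60}, {"slide": [0, 0, -20], "dr": [0, 0, 0], "gripper": 60}, {"slide": [0, 0, -60], "dr": [0, 0, 0], "gripper": 70}, {"slide": [0, 0, -100], "dr": [0, 0, 0], "gripper": 80}, {"slide": [30, -40, -145], "dr": [0, 0, 0], "gripper": 80}, {"slide": [60, -80, -145], "dr": [0, 0, 0], "gripper": 80}, {"slide": [80, -120, -145], "dr": [0, 0, 0], "gripper": 80}, {"slide": [89, -175, -145], "dr": [0, 0, 0], "gripper": 80}, {"slide": [89, -175, -145], "dr": [0, 0, 0], "gripper": 80}, {"slide": [89, -175, -145], "dr": [0, 0, 0], "gripper": 80}, {"slide": [89, -175, -145], "dr": [0, 0, 0], "gripper": 80}])

```text
t: 22.0
tool_pos: [0.4247, -0.1803, 0.2018]
tcp_rot: [2.22, 2.219, 0.002]
wrist_force: [0.3, -0.2, 0.3]
grip_width: 0.938
```

```bash
python3 - <<'E'
from h import *
np.set_printoptions(precision=4,suppress=True)
state()
P={n:eyes.snapshot(n) for n in("wrist","side","top")}
for m in("amber_bottle","black_stand","red_dropper"):
    ob=[]
    for n in P:
        for r in eyes.place_of(P[n],m)[:1]: print(m,n,r["score"],np.round(r["position"],1),atz(P[n],r["position"],0)); ob.append((P[n],r["position"]))
    if len(ob)>1: print(tri(ob))
    
for n in("wrist","side"):
    r=eyes.masks_of(P[n],"amber_bottle")
    if r: 
        g=r[0]["region"]; v=cv2.cvtColor(P[n]["frame"],cv2.COLOR_RGB2HSV); cap=g&(v[:,:,2]<75); u=np.argwhere(cap)[:,::-1].mean(0); print(n,"cap",cap.sum(),u,atz(P[n],u,.08), np.argwhere(g).min(0),np.argwhere(g).max(0))
cv2.imwrite("pics/g7.png",np.hstack([cv2.resize(P["wrist"]["frame"],(400,300)),cv2.resize(P["side"]["frame"][200:350,260:460],(400,300))])[:,:,::-1])
E
```

```text
[ 0.4247 -0.1803  0.2018] fix dr [ 0.17  0.09 -0.04] [ 0.3114 -0.2226  0.3155] 0.9377568217457837 22.0
amber_bottle wrist 0.67 [316.6 177.4] [ 0.4236 -0.1464  0.    ]
amber_bottle side 0.78 [286.3 293.3] [ 0.428  -0.1515  0.    ]
amber_bottle top 0.65 [402.4 278.9] [ 0.4176 -0.1513  0.    ]
(array([ 0.423 , -0.149 , -0.0017]), [np.float64(0.0023675151273229392), np.float64(0.004866958809302747), np.float64(0.005950218791774047)])
black_stand side 0.88 [365.6 237.8] [0.6137 0.1128 0.    ]
black_stand top 0.37 [447.  213.5] [ 0.5896 -0.2682  0.    ]
(array([ 0.5661, -0.2366,  0.1589]), [np.float64(0.002481388310958025), np.float64(0.002481388310957974)])
red_dropper wrist 0.82 [496.6 304.6] [ 0.5985 -0.2702  0.    ]
red_dropper side 0.9 [375.7 325.3] [ 0.5884 -0.2617  0.    ]
red_dropper top 0.48 [448.7 213.4] [ 0.5899 -0.2726  0.    ]
(array([ 0.5902, -0.2689,  0.0063]), [np.float64(0.005189117519172321), np.float64(0.0034196468178078624), np.float64(0.002680359491527765)])
wrist cap 864 [317.4201 197.8808] [ 0.4243 -0.147   0.08  ] [154 287] [221 347]
side cap 173 [285.3237 256.578 ] [ 0.4263 -0.1518  0.08  ] [250 274] [297 296]
```

View pics/g7.png

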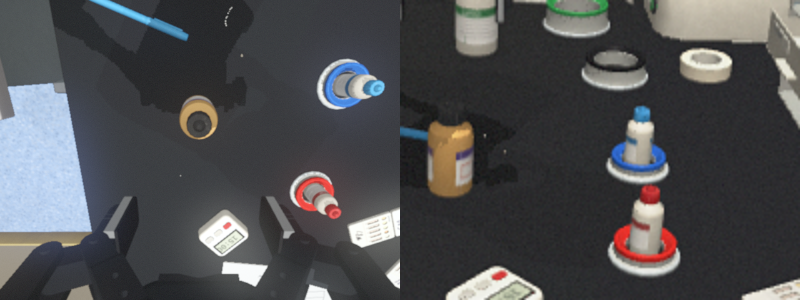

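Both droppers are upright in their matching collars. The amber bottle is at world (0.424, -0.147); I'll grasp it.

Request:
apply_moves(motion=[{"slide": [34, -1, 10], "dr": [0.2, 0.1, 0], "gripper": 80}, {"slide": [34, -1, 30], "dr": [0.2, 0.1, 0], "gripper": 80}, {"slide": [34, -1, 70], "dr": [0.2, 0.1, 0], "gripper": 80}, {"slide": [34, -1, 110], "dr": [0.2, 0.1, 0], "gripper": 80}, {"slide": [34, -1, 135], "dr": [0.2, 0.1, 0], "gripper": 80}, {"slide": [34, -1, 145], "dr": [0.2, 0.1, 0], "gripper": 80}, {"slide": [34, -1, 145], "dr": [0.2, 0.1, 0], "gripper": 80}, {"slide": [34, -1, 145], "dr": [0.2, 0.1, 0], "gripper": 80}])

```text
t: 23.5
tool_pos: [0.4233, -0.1461, 0.0572]
tcp_rot: [-2.221, -2.22, 0.001]
wrist_force: [0.1, 0.5, 0.4]
grip_width: 0.936
```

Request:
apply_moves(motion=[{"slide": [0, 0, 0], "dr": [0, 0, 0], "gripper": 50}, {"slide": [0, 0, 0], "dr": [0, 0, 0], "gripper": 40}, {"slide": [0, 0, 0], "dr": [0, 0, 0], "gripper": 36}, {"slide": [0, 0, 0], "dr": [0, 0, 0], "gripper": 36}, {"slide": [0, 0, 0], "dr": [0, 0, 0], "gripper": 36}, {"slide": [0, 0, 0], "dr": [0, 0, 0], "gripper": 36}])

```text
t: 24.1
tool_pos: [0.4239, -0.1462, 0.0581]
tcp_rot: [2.221, 2.221, 0.0]
wrist_force: [-0.2, 1.2, 14.2]
grip_width: 0.495
```

Request:
apply_moves(motion=[{"slide": [0, 0, -10], "dr": [0, 0, 0], "gripper": 36}, {"slide": [0, 0, -40], "dr": [0, 0, 0], "gripper": 36}, {"slide": [0, 0, -80], "dr": [0, 0, 0], "gripper": 36}, {"slide": [37, 27, -80], "dr": [0, 0, 0], "gripper": 36}, {"slide": [74, 54, -80], "dr": [0, 0, 0], "gripper": 36}, {"slide": [111, 81, -80], "dr": [0, 0, 0], "gripper": 36}, {"slide": [148, 108, -80], "dr": [0, 0, 0], "gripper": 36}, {"slide": [185, 135, -80], "dr": [0, 0, 0], "gripper": 36}, {"slide": [222, 162, -80], "dr": [0, 0, 0], "gripper": 36}, {"slide": [250, 182, -80], "dr": [0, 0, 0], "gripper": 36}, {"slide": [262, 192, -80], "dr": [0, 0, 0], "gripper": 36}, {"slide": [262, 192, -80], "dr": [0, 0, 0], "gripper": 36}, {"slide": [262, 192, -80], "dr": [0, 0, 0], "gripper": 36}], grip_force=40)

```text
t: 25.4
tool_pos: [0.6154, 0.1155, 0.1385]
tcp_rot: [2.221, 2.222, -0.0]
wrist_force: [0.2, 0.1, -1.1]
grip_width: 0.489
```

```bash
python3 - <<'E'
from h import *
np.set_printoptions(precision=4,suppress=True)
state()
P={n:eyes.snapshot(n) for n in("wrist","side","top")}
for m in("amber_bottle","black_stand"):
    ob=[]
    for n in P:
        for r in eyes.place_of(P[n],m)[:1]: print(m,n,r["score"],np.round(r["position"],1),atz(P[n],r["position"],0)); ob.append((P[n],r["position"]))
        for r in eyes.masks_of(P[n],m)[:1]:
            g=r["region"].astype(np.uint8)
            if m=="black_stand":
                h=cv2.convexHull(np.argwhere(g)[:,::-1].astype(np.float32))[:,0]; print("  hull",n,r["score"],h.min(0),h.max(0),cv2.minEnclosingCircle(np.array([atz(P[n],q,.003)[:2] for q in h],np.float32)))
    if len(ob)>1: print(tri(ob))
cv2.imwrite("pics/g8.png",np.hstack([cv2.resize(P["wrist"]["frame"],(400,300)),cv2.resize(P["side"]["frame"][160:280,300:460],(400,300))])[:,:,::-1])
E
```

```text
[0.6154 0.1155 0.1385] fix dr [0.   0.02 0.02] [ 0.2328  0.1187 -1.0963] 0.4885042000555841 25.4
amber_bottle wrist 0.86 [320.1 283.9] [0.6164 0.0786 0.    ]
amber_bottle side 0.95 [370.2 207.3] [0.6503 0.3182 0.    ]
amber_bottle top 0.53 [298.5 197.9] [0.6283 0.1221 0.    ]
(array([0.6174, 0.1156, 0.078 ]), [np.float64(0.0013160866942550271), np.float64(0.0028199438294040724), np.float64(0.0015356514422421351)])
black_stand wrist 0.69 [321.5 241.3] [0.6174 0.113  0.    ]
  hull wrist 0.72 [263. 186.] [375. 281.] ((0.6159299612045288, 0.11170091480016708), 0.0435209646821022)
black_stand side 0.84 [369.9 237.8] [0.6242 0.113  0.    ]
  hull side 0.67 [351. 222.] [383. 244.] ((0.6203906536102295, 0.1379847526550293), 0.06952878832817078)
black_stand top 0.59 [299.3 201.9] [ 0.6176  0.1198 -0.    ]
  hull top 0.78 [287. 194.] [313. 217.] ((0.6137240529060364, 0.11488258093595505), 0.037863872945308685)
(array([ 0.6199,  0.116 , -0.    ]), [np.float64(0.003750803528626758), np.float64(0.004849978105004554), np.float64(0.004401443021336023)])
```

View pics/g8.png

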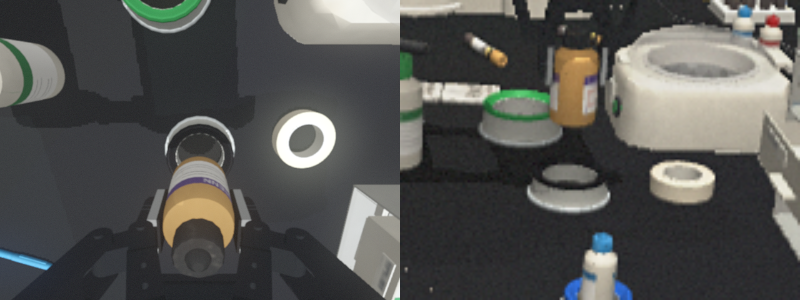

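The amber bottle hangs over the black collar, which is centred at wrist (200,145) with y ≈ 0.113. I'll lower it.

Request:
apply_moves(motion=[{"slide": [-2.5, 0.5, 10], "dr": [0, 0, 0], "gripper": 36}, {"slide": [-2.5, 0.5, 30], "dr": [0, 0, 0], "gripper": 36}, {"slide": [-2.5, 0.5, 42], "dr": [0, 0, 0], "gripper": 36}, {"slide": [-2.5, 0.5, 54], "dr": [0, 0, 0], "gripper": 36}, {"slide": [-2.5, 0.5, 64], "dr": [0, 0, 0], "gripper": 36}, {"slide": [-2.5, 0.5, 71], "dr": [0, 0, 0], "gripper": 36}, {"slide": [-2.5, 0.5, 73], "dr": [0, 0, 0], "gripper": 36}, {"slide": [-2.5, 0.5, 73], "dr": [0, 0, 0], "gripper": 36}])

```text
t: 26.95
tool_pos: [0.6165, 0.1132, 0.065]
tcp_rot: [2.221, 2.221, 0.0]
wrist_force: [0.1, -0.2, -0.2]
grip_width: 0.492
```

Request:
apply_moves(motion=[{"slide": [0, 0, 1], "dr": [0, 0, 0], "gripper": 36}, {"slide": [0, 0, 1.5], "dr": [0, 0, 0], "gripper": 36}, {"slide": [0, 0, 1.5], "dr": [0, 0, 0], "gripper": 36}])

```text
t: 27.25
tool_pos: [0.6166, 0.1132, 0.0638]
tcp_rot: [2.221, 2.221, 0.001]
wrist_force: [-0.3, -0.4, -1.1]
grip_width: 0.489
```

Request:
apply_moves(motion=[{"slide": [0, 0, 0.8], "dr": [0, 0, 0], "gripper": 36}, {"slide": [0, 0, 0.8], "dr": [0, 0, 0], "gripper": 36}])

```text
t: 27.45
tool_pos: [0.6167, 0.1133, 0.0633]
tcp_rot: [2.221, 2.221, 0.001]
wrist_force: [0.8, 1.0, 2.9]
grip_width: 0.493
```

Request:
apply_moves(motion=[{"slide": [0, 0, 0.7], "dr": [0, 0, 0], "gripper": 36}, {"slide": [0, 0, 0.7], "dr": [0, 0, 0], "gripper": 36}])

```text
t: 27.65
tool_pos: [0.6168, 0.1134, 0.0633]
tcp_rot: [2.221, 2.22, 0.002]
wrist_force: [-2.7, 1.2, 9.6]
grip_width: 0.49
```

Seated. I'll release and go over the wash bottle.

Request:
apply_moves(motion=[{"slide": [0, 0, -0.3], "dr": [0, 0, 0], "gripper": 46}, {"slide": [0, 0, -0.3], "dr": [0, 0, 0], "gripper": 52}, {"slide": [0, 0, -0.3], "dr": [0, 0, 0], "gripper": 65}, {"slide": [0, 0, -0.3], "dr": [0, 0, 0], "gripper": 72}, {"slide": [0, 0, -20], "dr": [0, 0, 0], "gripper": 72}, {"slide": [0, 0, -60], "dr": [0, 0, 0], "gripper": 72}, {"slide": [0, 0, -100], "dr": [0, 0, 0], "gripper": 80}, {"slide": [0, 0, -150], "dr": [0, 0, 0], "gripper": 85}, {"slide": [15, -50, -177], "dr": [0, 0, 0], "gripper": 85}, {"slide": [30, -100, -177], "dr": [0, 0, 0], "gripper": 85}, {"slide": [47, -160, -177], "dr": [0, 0, 0], "gripper": 85}, {"slide": [47, -160, -177], "dr": [0, 0, 0], "gripper": 85}, {"slide": [47, -160, -177], "dr": [0, 0, 0], "gripper": 85}, {"slide": [47, -160, -177], "dr": [0, 0, 0], "gripper": 85}])

```text
t: 29.05
tool_pos: [0.4567, 0.1605, 0.2403]
tcp_rot: [2.22, 2.221, 0.003]
wrist_force: [0.8, 0.7, 0.4]
grip_width: 0.996
```

```bash
python3 - <<'E'
from h import *
np.set_printoptions(precision=4,suppress=True)
state()
P={n:eyes.snapshot(n) for n in("wrist","side","top")}
for m in("wash_bottle","green_stand","amber_bottle"):
    ob=[]
    for n in P:
        for r in eyes.place_of(P[n],m)[:1]: print(m,n,r["score"],np.round(r["position"],1),atz(P[n],r["position"],0)); ob.append((P[n],r["position"]))
    if len(ob)>1: print(tri(ob))
for n in P:
    for b in blobs(P[n],"green",15):
        w=atz(P[n],b[1],.108)
        if abs(w[0]-.455)<.05 and abs(w[1]-.2)<.05: print(n,"cap",b[0],w)
    print(n,"green collar",collar(P[n],"green",(.58,.279,.034),.034))
cv2.imwrite("pics/g9.png",np.hstack([cv2.resize(P["wrist"]["frame"],(400,300)),cv2.resize(P["side"]["frame"][160:280,270:430],(400,300))])[:,:,::-1])
E
```

```text
[0.4567 0.1605 0.2403] fix dr [ 0.14 -0.01  0.03] [0.7837 0.654  0.3798] 0.9961673462190944 29.05
wash_bottle wrist 0.58 [307.5 164.2] [0.4467 0.2013 0.    ]
wash_bottle side 0.56 [300.1 221.5] [0.4554 0.2114 0.    ]
(array([0.4511, 0.2018, 0.0042]), [np.float64(0.00429966894842793), np.float64(0.004299668948427886)])
green_stand wrist 0.91 [462.6  68.5] [0.5845 0.2845 0.    ]
green_stand side 0.72 [347.6 212. ] [0.5842 0.2811 0.    ]
green_stand top 0.71 [237.2 214.7] [0.5824 0.2836 0.    ]
(array([ 0.5839,  0.2842, -0.0011]), [np.float64(0.0009652066161686737), np.float64(0.0005780072543525184), np.float64(0.0014228887890522929)])
amber_bottle wrist 0.8 [476.9 253.1] [0.6214 0.1104 0.    ]
amber_bottle side 0.56 [370.  235.7] [0.626  0.1254 0.    ]
amber_bottle top 0.82 [302.5 202.7] [0.6156 0.1113 0.    ]
(array([0.6193, 0.1115, 0.0053]), [np.float64(0.0008328435656688283), np.float64(0.00467360733892335), np.float64(0.004499871682463849)])
wrist cap [ 284  162   46   48 1714] [0.449  0.2004 0.108 ]
wrist green collar ((0.5836876034736633, 0.28251463174819946), 0.04233839735388756)
side cap [292 180  13  12 134] [0.4495 0.1792 0.108 ]
side green collar ((0.583379328250885, 0.272360622882843), 0.046805862337350845)
top green collar ((0.5844669342041016, 0.2812306880950928), 0.042746007442474365)
```

View pics/g9.png

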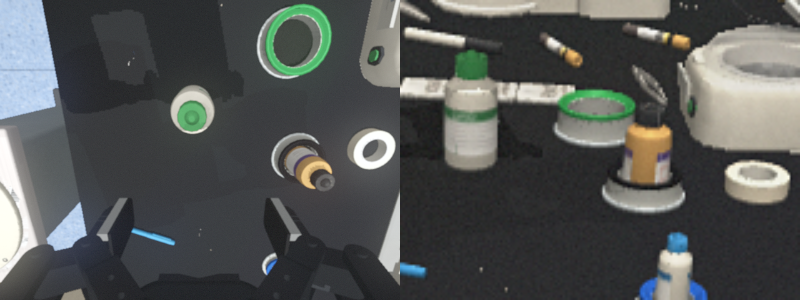

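The amber bottle sits upright in the black collar. The wash bottle is at world (0.449, 0.201) and the green collar at (0.584, 0.282). I'll lower around the wash bottle.

Request:
apply_moves(motion=[{"slide": [40, -8, 0], "dr": [0.1, 0, 0], "gripper": 85}, {"slide": [40, -8, 20], "dr": [0.1, 0, 0], "gripper": 85}, {"slide": [40, -8, 50], "dr": [0.1, 0, 0], "gripper": 85}, {"slide": [40, -8, 90], "dr": [0.1, 0, 0], "gripper": 85}, {"slide": [40, -8, 125], "dr": [0.1, 0, 0], "gripper": 85}, {"slide": [40, -8, 150], "dr": [0.1, 0, 0], "gripper": 85}, {"slide": [40, -8, 161], "dr": [0.1, 0, 0], "gripper": 85}, {"slide": [40, -8, 161], "dr": [0.1, 0, 0], "gripper": 85}, {"slide": [40, -8, 161], "dr": [0.1, 0, 0], "gripper": 85}])

```text
t: 30.55
tool_pos: [0.4493, 0.2005, 0.0798]
tcp_rot: [2.222, 2.221, 0.001]
wrist_force: [-0.6, 0.6, 0.8]
grip_width: 0.997
```

Request:
apply_moves(motion=[{"slide": [0, 0, 0], "dr": [0, 0, 0], "gripper": 60}, {"slide": [0, 0, 0], "dr": [0, 0, 0], "gripper": 50}, {"slide": [0, 0, 0], "dr": [0, 0, 0], "gripper": 46}, {"slide": [0, 0, 0], "dr": [0, 0, 0], "gripper": 46}, {"slide": [0, 0, 0], "dr": [0, 0, 0], "gripper": 46}, {"slide": [0, 0, 0], "dr": [0, 0, 0], "gripper": 46}])

```text
t: 31.15
tool_pos: [0.4498, 0.2007, 0.0809]
tcp_rot: [2.221, 2.22, 0.004]
wrist_force: [-3.3, 0.6, 13.1]
grip_width: 0.605
```

Request:
apply_moves(motion=[{"slide": [0, 0, -10], "dr": [0, 0, 0], "gripper": 46}, {"slide": [0, 0, -40], "dr": [0, 0, 0], "gripper": 46}, {"slide": [0, 0, -80], "dr": [0, 0, 0], "gripper": 46}, {"slide": [20, 34, -80], "dr": [0, 0, 0], "gripper": 46}, {"slide": [40, 67, -80], "dr": [0, 0, 0], "gripper": 46}, {"slide": [60, 100, -80], "dr": [0, 0, 0], "gripper": 46}, {"slide": [75, 125, -80], "dr": [0.3, 0, 0], "gripper": 46}, {"slide": [81, 134, -80], "dr": [0.3, 0, 0], "gripper": 46}, {"slide": [81, 134, -80], "dr": [0.3, 0, 0], "gripper": 46}, {"slide": [81, 134, -80], "dr": [0.3, 0, 0], "gripper": 46}], grip_force=50)

```text
t: 32.15
tool_pos: [0.5826, 0.2811, 0.1614]
tcp_rot: [-2.219, -2.219, 0.004]
wrist_force: [0.6, 0.2, -1.6]
grip_width: 0.603
```

```bash
python3 - <<'E'
from h import *
np.set_printoptions(precision=4,suppress=True)
state()
P={n:eyes.snapshot(n) for n in("wrist","side","top")}
for m in("wash_bottle","green_stand"):
    ob=[]
    for n in P:
        for r in eyes.place_of(P[n],m)[:1]: print(m,n,r["score"],np.round(r["position"],1),atz(P[n],r["position"],0)); ob.append((P[n],r["position"]))
    if len(ob)>1: print(tri(ob))
cv2.imwrite("pics/g10.png",np.hstack([cv2.resize(P["wrist"]["frame"],(400,300)),cv2.resize(P["side"]["frame"][140:260,270:430],(400,300))])[:,:,::-1])
E
```

```text
[0.5826 0.2811 0.1614] fix dr [-0.22 -0.03 -0.01] [ 0.5678  0.21   -1.6337] 0.6029344431831822 32.15
wash_bottle wrist 0.75 [314.5 269.3] [0.5785 0.2467 0.    ]
wash_bottle side 0.74 [348.1 181.8] [0.6076 0.54   0.    ]
wash_bottle top 0.64 [383.5 204.6] [ 0.612  -0.1021  0.    ]
(array([0.5798, 0.0902, 0.0895]), [np.float64(0.17902662085139306), np.float64(0.05855031654069086), np.float64(0.18536049287141695)])
green_stand wrist 0.67 [320.9 227.8] [0.5837 0.2822 0.    ]
green_stand side 0.77 [346.1 211.6] [0.5803 0.2839 0.    ]
green_stand top 0.6 [240.1 214.5] [0.583  0.2759 0.    ]
(array([0.5822, 0.2794, 0.0002]), [np.float64(0.003136400176441867), np.float64(0.002742434897889329), np.float64(0.003522202584651528)])
```

View pics/g10.png

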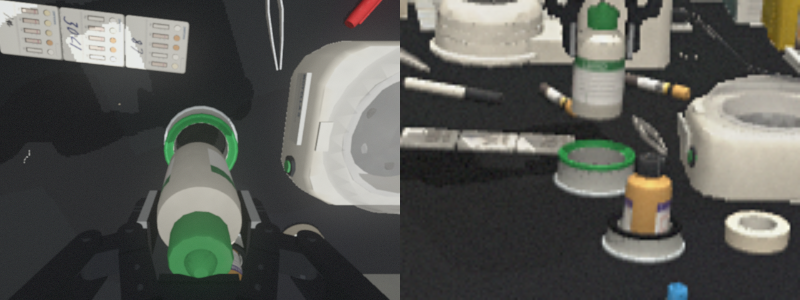

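The wash bottle hangs over the green collar, which lines up at wrist (200,140), and the centrifuge is about 3 cm clear. Lowering.

Request:
apply_moves(motion=[{"slide": [0.5, 1, 10], "dr": [-0.2, 0, 0], "gripper": 46}, {"slide": [0.5, 1, 25], "dr": [-0.2, 0, 0], "gripper": 46}, {"slide": [0.5, 1, 40], "dr": [-0.2, 0, 0], "gripper": 46}, {"slide": [0.5, 1, 53], "dr": [-0.2, 0, 0], "gripper": 46}, {"slide": [0.5, 1, 64], "dr": [-0.2, 0, 0], "gripper": 46}, {"slide": [0.5, 1, 71], "dr": [-0.2, 0, 0], "gripper": 46}, {"slide": [0.5, 1, 73], "dr": [-0.2, 0, 0], "gripper": 46}, {"slide": [0.5, 1, 73], "dr": [-0.2, 0, 0], "gripper": 46}])

```text
t: 33.4
tool_pos: [0.5843, 0.2821, 0.0883]
tcp_rot: [-2.222, -2.221, -0.002]
wrist_force: [0.4, 0.3, -1.3]
grip_width: 0.597
```

Request:
apply_moves(motion=[{"slide": [0, 0, 1], "dr": [0, 0, 0], "gripper": 46}, {"slide": [0, 0, 1], "dr": [0, 0, 0], "gripper": 46}])

```text
t: 33.6
tool_pos: [0.5845, 0.2822, 0.0877]
tcp_rot: [2.222, 2.221, 0.003]
wrist_force: [0.9, -0.3, -0.4]
grip_width: 0.604
```

Request:
apply_moves(motion=[{"slide": [0, 0, 0.8], "dr": [0, 0, 0], "gripper": 46}, {"slide": [0, 0, 0.8], "dr": [0, 0, 0], "gripper": 46}])

```text
t: 33.8
tool_pos: [0.5847, 0.2823, 0.0871]
tcp_rot: [2.222, 2.221, 0.003]
wrist_force: [-0.7, -0.7, -1.3]
grip_width: 0.604
```

Request:
apply_moves(motion=[{"slide": [0, 0, 0.8], "dr": [0, 0, 0], "gripper": 46}, {"slide": [0, 0, 0.8], "dr": [0, 0, 0], "gripper": 46}])

```text
t: 34.0
tool_pos: [0.5847, 0.2822, 0.0863]
tcp_rot: [2.222, 2.221, 0.003]
wrist_force: [0.0, -0.5, -0.8]
grip_width: 0.608
```

Request:
apply_moves(motion=[{"slide": [0, 0, 0.7], "dr": [0, 0, 0], "gripper": 46}, {"slide": [0, 0, 0.7], "dr": [0, 0, 0], "gripper": 46}])

```text
t: 34.2
tool_pos: [0.5847, 0.2823, 0.0861]
tcp_rot: [2.221, 2.221, 0.004]
wrist_force: [-3.2, 0.1, 7.1]
grip_width: 0.603
```

Contact came at the expected height. I'll release and back away.

Request:
apply_moves(motion=[{"slide": [0, 0, -0.3], "dr": [0, 0, 0], "gripper": 56}, {"slide": [0, 0, -0.3], "dr": [0, 0, 0], "gripper": 62}, {"slide": [0, 0, -0.3], "dr": [0, 0, 0], "gripper": 72}, {"slide": [0, 0, -0.3], "dr": [0, 0, 0], "gripper": 78}, {"slide": [0, 0, -20], "dr": [0, 0, 0], "gripper": 80}, {"slide": [0, 0, -60], "dr": [0, 0, 0], "gripper": 80}, {"slide": [0, 0, -110], "dr": [0, 0, 0], "gripper": 80}, {"slide": [0, 0, -160], "dr": [0, 0, 0], "gripper": 80}, {"slide": [-50, -50, -180], "dr": [0, 0, 0], "gripper": 80}, {"slide": [-90, -100, -180], "dr": [0, 0, 0], "gripper": 80}, {"slide": [-90, -150, -180], "dr": [0, 0, 0], "gripper": 80}, {"slide": [-90, -150, -180], "dr": [0, 0, 0], "gripper": 80}, {"slide": [-90, -150, -180], "dr": [0, 0, 0], "gripper": 80}])

```text
t: 35.5
tool_pos: [0.4305, 0.1909, 0.266]
tcp_rot: [-2.221, -2.221, -0.001]
wrist_force: [0.3, -0.3, -0.5]
grip_width: 0.935
```

```bash
python3 - <<'E'
from h import *
np.set_printoptions(precision=4,suppress=True)
state()
P={n:eyes.snapshot(n) for n in("wrist","side","top")}
for m in("wash_bottle","green_stand","amber_bottle","test_strip","timer"):
    ob=[]
    for n in("side","top"):
        for r in eyes.place_of(P[n],m)[:1]: print(m,n,round(r["score"],2),atz(P[n],r["position"],0)); ob.append((P[n],r["position"]))
    if len(ob)>1: print(tri(ob)[0])
cv2.imwrite("pics/g11.png",np.hstack([cv2.resize(P["wrist"]["frame"],(400,300)),cv2.resize(P["side"]["frame"][165:345,270:510],(400,300))])[:,:,::-1])
E
```

```text
[0.4305 0.1909 0.266 ] fix dr [ 0.02 -0.06 -0.02] [ 0.26   -0.3174 -0.5261] 0.9345899076284495 35.5
wash_bottle side 0.65 [0.6162 0.124  0.    ]
green_stand side 0.84 [0.5895 0.271  0.    ]
green_stand top 0.77 [0.5886 0.2753 0.    ]
[ 0.5894  0.2756 -0.0019]
amber_bottle side 0.56 [0.6241 0.1177 0.    ]
amber_bottle top 0.7 [0.6206 0.113  0.    ]
[0.6218 0.1127 0.0021]
test_strip side 0.88 [0.4585 0.3615 0.    ]
timer side 0.87 [ 0.4697 -0.3419  0.    ]
timer top 0.73 [ 0.4591 -0.3488  0.    ]
[ 0.4643 -0.3478  0.0042]
```

View pics/g11.png

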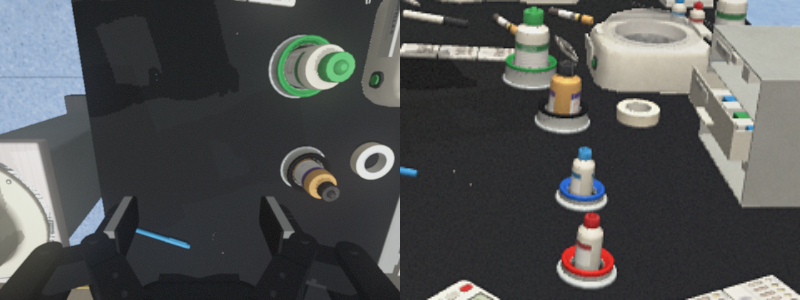

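All four bottles stand upright and seated in their matching collars, and the gripper is clear. Handing in.

```bash
python3 -c "
from cell import bot
print(bot.finish_job())"
```

```text
the job is handed in; nothing more can be done
None
```

All four bottles are in the stands that match their caps, and the job was handed in at about 35 s of robot time. I parked the red dropper on the clear patch, moved the blue dropper to the blue stand and the red one to the red stand, then placed the amber and wash bottles. I lowered each bottle until light contact before releasing it.

**Seating:** the wrist-force rise at each stand was under 10 N and came within about 1 mm of the expected seated height. It peaked at 31 N when I pressed the red dropper onto the worktop while parking it. The final side and wrist pictures show all four upright in their own collars, with the gripper well clear.

**Bystanders:** I never went near the test strip or the timer. In the last check the timer measured within about 9 mm of its first position. The test strip was only found in the side view, about 18 mm from its first reading. Both gaps look like camera and network noise, not movement.

**Other disagreements:** the side camera often read y several mm off from the wrist and top cameras. The last side-view report for the wash bottle gave the amber bottle's position. The pictures showed the wash bottle correctly placed.

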